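# Unclip the clogged fume filter cover

## Task

One of the two fume intakes on the glass bead bench shows a red lamp: its filter is clogged. Squeeze the two yellow snap tabs on that intake's white cover together to unclip it, lift the cover off and set it gently, right way up, in the middle of the cork mat. Leave the cover of the intake with the green lamp alone.

Things in the scene. Friction and masses are not known exactly. Their poses are not given: they have to be found in the camera images.
- cover_red: The cover to take off: white clip-on tray, 120 (x) by 140 (y) by 26 mm high, open below, about 0.2 kg. Origin: centre of the underside (its rim), z up, top plate at +26; 48 above the bench when seated. Two yellow tabs stand side by side at its middle, at +y and -y: 24 wide (x), 6 thick (y), from +26 to +64, outer faces 44 apart, 26 when squeezed along y. Squeeze from above, keep squeezing to lift and carry.
- intake_red: Fixed grey intake box with the red lamp, 108 by 128 mm, 70 high, under that cover with the same yaw; origin: centre of its underside, on the bench. 34 mm lens on a 34 high ledge 79 from the origin towards +x, pipe stub 40 long on the -x side. The cover's rim overlaps its walls by 22 with 3 mm of side play: lift straight up 40 mm or more before moving sideways.
- tab_left_red (a joint): How far the +y tab of the red-lamp cover is squeezed in, m: 0 = sprung out (hooked), 0.009 = fully in against its stop. The cover is freed when both tabs are 8 mm or more in. Spring: 2 N at first, 6.5 N fully in; springs back when let go. Close with 20 to 40 N until the fingers stop.
- tab_right_red (a joint): The same for the -y tab of the red-lamp cover: 0 = out, 0.009 = fully in.
- cover_green: Identical cover on an identical intake with the green lamp, clipped on in the same way, same origin and axes. A bystander: leave it alone.
- mat: Cork mat, 190 by 190 mm, 6 mm thick, fixed flat on the bench. Origin: centre of its underside; its upper face is 6 mm above. The cover goes on its middle, standing on its rim, at any yaw.
Things that resemble listed ones, but are neither listed nor needed, are in the scene too. Leave any pink look-alike of the cover_red alone.

How it is judged:
On the way, in this order (a step that is already met when the one before it is completed fails the run):
1. both tabs of the red-lamp cover are squeezed in (6 mm or more each) while it still sits on its intake (value of joint each of tab_left_red, tab_right_red above 0.006 m and height (world z) of cover_red below 0.056 m), for 0.1 s.
2. the cover is lifted clear of its intake, held by the fingers (height (world z) of cover_red above 0.075 m and contact force between the fingers and cover_red above 0.5 N), for 0.1 s.
At the end, for the whole second after the job is handed in: The red-lamp cover lies at rest on its rim, right way up (within 10 degrees of level), its centre within 30 mm of the middle of the cork mat, tabs let go and sprung out; the green-lamp cover is still clipped on where it was (within 8 mm) (horizontal distance between cover_red and mat below 0.03 m and z of cover_red in the frame of mat between 0.002 and 0.012 m and angle between cover_red's own z axis and vertical below 0.17 rad and value of joint each of tab_left_red, tab_right_red below 0.003 m and linear speed of cover_red below 0.02 m/s and distance of cover_green from where it was at the start of the episode below 0.008 m); the robot touches nothing.
It fails at once if the cover of the intake with the green lamp is shifted by more than 8 mm (distance of cover_green from where it was at the start of the episode above 0.008 m).
It fails at once if the cover is let go more than 20 mm above the mat (horizontal distance between cover_red and mat below 0.12 m and z of cover_red in the frame of mat above 0.026 m and contact force between the fingers and cover_red below 0.1 N).
It also fails if it takes over 42 s, if anything falls off the work surface, if the arm or the gripper's body presses on something with over 40 N, if the wrist force passes 120 N, or if a joint passes its speed limit or range.

## Robot

A 6-joint arm with a two-finger parallel gripper is mounted at the origin on the work surface. World frame = base frame: x ahead of the robot, y to its left, z up, the work surface at z = 0. Lengths are in m, angles in rad, forces in N, time in s.
With the tool pointing down it reaches from about 0.375 to 0.975 m from the base axis. Payload 3.8 kg.
Tool frame: the origin (TCP) lies midway between the tips of the shut fingers; the grasp point (between the pads) lies 19 mm behind it; z points along the fingers, y is the direction in which the jaws open and shut (so a half turn about z gives the same grasp; the last joint's range is limited). The gripper opens to 85 mm and grips with 20 to 120 N. Pads are 22 mm wide; open, the fingers measure 114 mm over their backs; the gripper's body (76 mm by 85 mm) begins 54 mm behind the grasp point. The pads swing forward as they close: fully open they stand 13 mm farther back than shut.
Start: joints at [1.19, 0.264, 1.604, -0, 1.274, -0.037], TCP at [0.228, 0.635, 0.231] pointing down, gripper open.
Joint ranges: [-2.63, 2.63], [-0.94, 2.18], [0.31, 2.57], [-1.31, 4.45], [0, 2.66], [-2.55, 2.55]. Speed limits (rad/s): [2.57, 2.57, 3.14, 3.14, 3.14, 3.14].

## Interface

Orientations are given as a rotation vector (axis times angle).
In Python, from workcell import bot gives the robot as it stands.
- The arm moves only by the shell command python3 -m inch 'ROWS' [FORCE]. ROWS is JSON, a list of rows, each an object of numbers: "dx", "dy", "dz": the shift along the tool's x, y, z in m; "ax", "ay", "az": the turn, a rotation vector about the tool's x, y, z in degrees; "fingers": the opening, from -1 (shut) to 1 (fully open). A call has 1 to 20 rows; each row is the pose to reach, as a shift and turn from the pose measured when the call began, along the tool's axes at that moment; what a row does not reach only later rows make up. A row lasts 1/8 s, in which the tool goes at most 62.5 mm and 10.7 degrees, less where a joint would pass 70% of its speed; a pose out of reach is approached as far as the arm can. A call with a gripper value outside its range is refused whole. The fingers move at their own pace and stop on an object; FORCE is the grip in N (left out, the last holds). Time passes only in rows, so rows that repeat a pose let the fingers close. It gives the time, the measured TCP pose, the force and the opening at its end, in the units of the state.
- bot.read_state(): the state, without advancing time (a new reading comes with each control period).
- bot.read_camera(name): name is "side" or "top"; returns (picture, depth): 400x640x3 uint8, blue, green, red; 400x640 float32, m along the optical axis (not along the pixel's ray), 0 where there is no reading.
- bot.get_calibration(name): a dict with "intrinsics" (3x3 intrinsics, pixels), "view" (4x4, takes a point from world to camera coordinates). Camera axes: x right, y down, z forward; pixel columns grow to the right and rows downward; lengths in m; the calibration is good to about 2 mm. A picture is of the moment at which its call begins. get_calibration takes no time and is no camera call.
- bot.finish_job(): hands the job in, once; it reports no verdict.
Trained networks look in the newest picture that a camera, given by its name, has taken for a name from the list of things; names that differ only in an ending like _2 or _b are one class to them, and where a whole thing is asked for, a point or a joint stands for the part that bears it (a point fixed in the world has none). Each returns a list of dicts, best first, with "p" (0 to 1); they miss things now and then, are a little off and sometimes report something else, mostly with a low value. They report only what shows in the picture. A call takes as long as a camera call. They do not tell look-alikes from the thing itself.
- bot.masks_of(camera, thing): "region" (400x640 bool, what is visible of it) and "box" ([left, top, right, bottom] in pixels, round what is visible of it).
The state is a dict: "time": time; "q": joint angles; "joint_vel": joint speeds; "joint_torque": joint torques, N m; "tool_pos": TCP position; "tcp_rot": TCP orientation; "wrist_force": force on the tool from outside, world axes, zero at the start; "torque": the same for the moment, N m; "width": opening from 0.0 (shut) to 1.0 (fully open).
Only numpy, scipy, OpenCV 4.12 (cv2) and the standard library are available. Lean on these libraries where they do the work, as an engineer would, in place of code of your own. Each camera call takes 0.05 s, during which the arm holds its last target. There are 200 camera calls.

## Working session

There is one attempt and no reset: what is moved stays moved. The work goes in short steps, Python scripts to look and compute and a shell command to move; the robot and the scene stay as the last step left them, time stands still between calls to the robot, and variables do not carry over. Pictures are saved under pics/ and viewed, about 8 in all and at most 12, crops included, and the job is handed in when it is done.

```bash
mkdir -p pics; cat > h.py <<'E'
import numpy as np, cv2
from workcell import bot
def cloud(cam,depth):
    c=bot.get_calibration(cam);K=np.array(c["intrinsics"]);V=np.linalg.inv(np.array(c["view"]))
    v,u=np.mgrid[:400,:640]
    P=np.stack([(u-K[0,2])/K[0,0]*depth,(v-K[1,2])/K[1,1]*depth,depth,np.ones_like(depth)],-1)
    return (P@V.T)[...,:3]
E
python3 - <<'E'
from h import *
for c in ("top","side"):
    im,d=bot.read_camera(c); cv2.imwrite(f"pics/{c}1.png",im); P=cloud(c,d)
    np.savez(f"{c}1.npz",im=im,d=d,P=P)
    for t in ("cover_red","intake_red","cover_green","mat"):
        for r in bot.masks_of(c,t):
            m=r["region"]&(d>0); print(c,t,round(r["p"],2),r["box"],np.median(P[m],0).round(3) if m.any() else None)
s=bot.read_state();print({k:np.round(v,3) for k,v in s.items()})
E
```

```text
top cover_red 0.82 [137.2, 223.1, 206.6, 298.3] [0.254 0.464 0.025]
top cover_red 0.6 [232.5, 128.7, 293.2, 180.3] [0.517 0.242 0.073]
top cover_green 0.68 [432.5, 102.6, 500.7, 157.3] [ 0.59  -0.267  0.073]
top mat 0.96 [313.4, 97.8, 394.8, 181.8] [0.577 0.011 0.005]
side cover_red 0.96 [278.9, 150.2, 336.0, 187.0] [0.508 0.222 0.074]
side cover_red 0.82 [179.4, 158.5, 224.1, 192.4] [0.272 0.457 0.027]
side intake_red 0.7 [281.9, 177.6, 336.6, 196.8] [0.467 0.198 0.026]
side cover_green 0.67 [417.2, 217.6, 492.7, 273.6] [ 0.578 -0.284  0.074]
side mat 0.79 [330.3, 189.8, 420.5, 242.7] [0.573 0.003 0.006]
side mat 0.58 [278.2, 174.9, 336.8, 194.8] [0.469 0.196 0.026]
{'time': np.float64(0.5), 'q': array([ 1.19 ,  0.264,  1.604, -0.   ,  1.274, -0.037]), 'joint_vel': array([-0.001,  0.001, -0.002,  0.   ,  0.001,  0.   ]), 'joint_torque': array([ 1.0000e-03, -5.1440e+01, -3.6724e+01, -0.0000e+00,  3.0000e-03,
       -0.0000e+00]), 'tool_pos': array([0.228, 0.635, 0.231]), 'tcp_rot': array([ 0.537,  3.095, -0.   ]), 'wrist_force': array([-0.029, -0.011, -0.319]), 'torque': array([-0.026,  0.074, -0.056]), 'width': np.float64(0.999)}
```

View pics/top1.png

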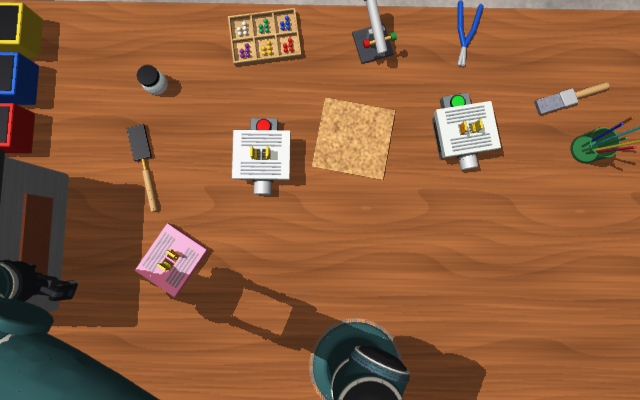

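View pics/side1.png

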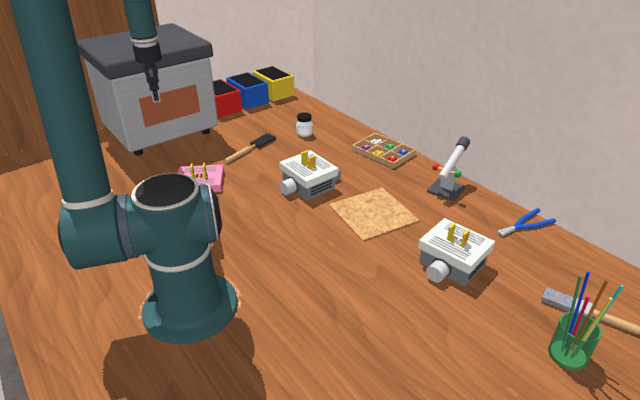

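Candidates in the top picture are the white cover with the red lamp at (262,155), the pink look-alike at (172,260) and the white cover with the green lamp at (468,132). I choose (262,155). The cork mat is at (354,139). Next I'll measure the poses and check the choice in a crop.

```bash
python3 - <<'E'
from h import *
z=np.load("top1.npz");im,P=z["im"],z["P"]
def pose(box,lo,hi,name):
    l,t,r,b=box;Q=P[t:b,l:r].reshape(-1,3);Q=Q[(Q[:,2]>lo)&(Q[:,2]<hi)]
    (c,s,a)=cv2.minAreaRect(Q[:,:2].astype(np.float32)*1000);print(name,len(Q),np.round(c,1),np.round(s,1),round(a,1),Q[:,2].mean().round(4))
pose((222,120,302,190),.066,.082,"red top")
hsv=cv2.cvtColor(im,cv2.COLOR_BGR2HSV)
y=(hsv[...,0]>18)&(hsv[...,0]<35)&(hsv[...,1]>120)
Q=P[135:175,240:285][y[135:175,240:285]];Q=Q[Q[:,2]>.095]
print("tabs");
for s in (1,-1):
    q=Q[(Q[:,1]-.242)*s>0];print(len(q),q.mean(0).round(4) if len(q) else 0, q.min(0).round(3),q.max(0).round(3))
l,t,r,b=305,90,402,190
h=(hsv[...,1]>60);Q=P[t:b,l:r].reshape(-1,3);Q=Q[(Q[:,2]>.0035)&(Q[:,2]<.02)]
pose((305,90,402,190),.004,.02,"mat")
z2=np.load("side1.npz");im2,P2=z2["im"],z2["P"]
Q=P2[145:200,275:340].reshape(-1,3)
q=Q[(Q[:,2]>.066)&(Q[:,2]<.082)];print("side red",len(q),[np.round(k,1) for k in cv2.minAreaRect(q[:,:2].astype(np.float32)*1000)])
q=Q[(Q[:,2]>.095)&(Q[:,2]<.13)];print("side tabs",len(q),q.mean(0),q.min(0),q.max(0))
a=cv2.resize(im[105:205,215:315],(500,500),interpolation=cv2.INTER_CUBIC);cv2.imwrite("pics/crop1.png",a)
E
```

```text
red top 2586 [519.4 243.4] [121.  140.5] 0.5 0.0732
tabs
35 [0.5181 0.2616 0.1082] [0.507 0.259 0.096] [0.53  0.265 0.115]
31 [0.5179 0.2239 0.1107] [0.507 0.221 0.105] [0.531 0.227 0.115]
mat 3440 [574.    9.8] [249.9 261.2] 89.8 0.0063
side red 928 [array([518.9, 242.8]), array([147. , 125.5]), np.float64(89.3)]
side tabs 87 [0.51749247 0.24159849 0.10531818] [0.50504129 0.2165764  0.09508212] [0.53483064 0.26711467 0.11484249]
```

View pics/crop1.png

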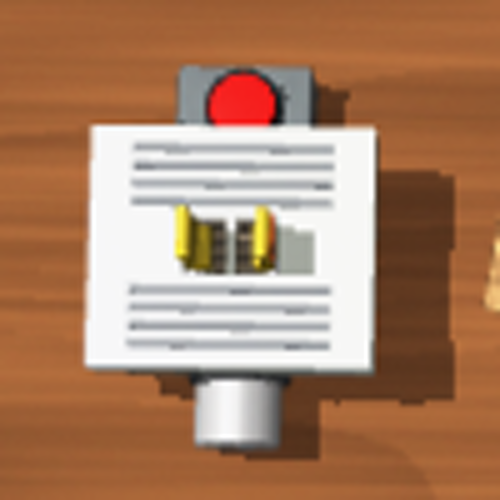

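The crop confirms the choice: white cover with the red lamp above it at crop (243,100), and yellow tabs at crop (183,238) and (264,235). The cover's yaw is about 0.5°. I'm moving above it now.

```bash
python3 -m inch '[{"dx":-0.04,"dy":-0.027,"az":-2,"fingers":1},{"dx":-0.08,"dy":-0.054,"az":-4,"fingers":1},{"dx":-0.12,"dy":-0.081,"az":-6,"fingers":1},{"dx":-0.16,"dy":-0.108,"az":-8,"fingers":1},{"dx":-0.2,"dy":-0.135,"az":-10,"fingers":1},{"dx":-0.24,"dy":-0.162,"az":-12,"fingers":1},{"dx":-0.28,"dy":-0.189,"az":-14,"fingers":1},{"dx":-0.32,"dy":-0.216,"az":-16,"fingers":1},{"dx":-0.36,"dy":-0.243,"az":-18,"fingers":1},{"dx":-0.395,"dy":-0.265,"az":-20,"fingers":1},{"dx":-0.406,"dy":-0.271,"az":-20,"fingers":1},{"dx":-0.406,"dy":-0.271,"az":-20,"fingers":1},{"dx":-0.406,"dy":-0.271,"az":-20,"fingers":1},{"dx":-0.406,"dy":-0.271,"az":-20,"fingers":1}]' 30; cat > rel.py <<'E'
import sys
from h import *
from scipy.spatial.transform import Rotation as R
s=bot.read_state();r=R.from_rotvec(s["tcp_rot"]);t=np.array([float(a) for a in sys.argv[1:4]])
y=r.apply([0,1,0]);print(s["time"],np.round(s["tool_pos"],4),"jaw",np.degrees(np.arctan2(y[1],y[0])).round(2),"shift",r.inv().apply(t-s["tool_pos"]).round(4),"R",r.as_matrix().round(3).tolist(),np.round(s["wrist_force"],1),s["width"])
E
python3 rel.py .519 .243 .082
```

```text
0.5 [0.2275 0.6355 0.2313] jaw 70.3 shift [-0.4067 -0.2712  0.1493] R [[-0.941, 0.337, -0.0], [0.337, 0.941, -0.0], [-0.0, -0.0, -1.0]] [-0.  -0.  -0.3] 0.9993073446720593invalid input at $[0]: expected keys dx, dy, dz, ax, ay, az, fingers
```

Every key is required in each row.

```bash
python3 -m inch '[{"dx":-0.04,"dy":-0.027,"dz":0,"ax":0,"ay":0,"az":-2,"fingers":1},{"dx":-0.085,"dy":-0.057,"dz":0,"ax":0,"ay":0,"az":-5,"fingers":1},{"dx":-0.13,"dy":-0.087,"dz":0,"ax":0,"ay":0,"az":-7,"fingers":1},{"dx":-0.175,"dy":-0.117,"dz":0,"ax":0,"ay":0,"az":-9,"fingers":1},{"dx":-0.22,"dy":-0.147,"dz":0,"ax":0,"ay":0,"az":-11,"fingers":1},{"dx":-0.265,"dy":-0.177,"dz":0,"ax":0,"ay":0,"az":-14,"fingers":1},{"dx":-0.31,"dy":-0.207,"dz":0,"ax":0,"ay":0,"az":-16,"fingers":1},{"dx":-0.355,"dy":-0.237,"dz":0,"ax":0,"ay":0,"az":-18,"fingers":1},{"dx":-0.39,"dy":-0.26,"dz":0,"ax":0,"ay":0,"az":-20,"fingers":1},{"dx":-0.4065,"dy":-0.271,"dz":0,"ax":0,"ay":0,"az":-20,"fingers":1},{"dx":-0.4065,"dy":-0.271,"dz":0,"ax":0,"ay":0,"az":-20,"fingers":1},{"dx":-0.4065,"dy":-0.271,"dz":0,"ax":0,"ay":0,"az":-20,"fingers":1}]' 30; python3 rel.py .519 .243 .082
```

```text
time: 2.0
tool_pos: [0.5182, 0.2443, 0.2312]
tcp_rot: [0.009, -3.141, -0.001]
wrist_force: [0.3, -0.3, 0.1]
width: 0.999
2.0 [0.5182 0.2443 0.2312] jaw 90.32 shift [-0.0009 -0.0014  0.1492] R [[-1.0, -0.006, -0.001], [-0.006, 1.0, 0.001], [0.001, 0.001, -1.0]] [ 0.3 -0.3  0.1] 0.9993272951627312
```

```bash
python3 -m inch '[{"dx":-0.001,"dy":-0.001,"dz":0.03,"ax":0,"ay":0,"az":0,"fingers":1},{"dx":-0.001,"dy":-0.001,"dz":0.06,"ax":0,"ay":0,"az":0,"fingers":1},{"dx":-0.001,"dy":-0.001,"dz":0.09,"ax":0,"ay":0,"az":0,"fingers":1},{"dx":-0.001,"dy":-0.001,"dz":0.12,"ax":0,"ay":0,"az":0,"fingers":1},{"dx":-0.001,"dy":-0.001,"dz":0.14,"ax":0,"ay":0,"az":0,"fingers":1},{"dx":-0.001,"dy":-0.001,"dz":0.148,"ax":0,"ay":0,"az":0,"fingers":1},{"dx":-0.001,"dy":-0.001,"dz":0.148,"ax":0,"ay":0,"az":0,"fingers":1},{"dx":-0.001,"dy":-0.001,"dz":0.148,"ax":0,"ay":0,"az":0,"fingers":1}]' 30; python3 rel.py .519 .243 .082; python3 - <<'E'
from h import *
im,d=bot.read_camera("side");cv2.imwrite("pics/side2.png",cv2.resize(im[100:220,240:380],(700,600),interpolation=cv2.INTER_CUBIC))
E
```

```text
time: 3.0
tool_pos: [0.5201, 0.2439, 0.0845]
tcp_rot: [-0.009, 3.14, 0.002]
wrist_force: [0.0, 0.1, 0.8]
width: 1.0
3.0 [0.5201 0.2439 0.0845] jaw 90.33 shift [ 0.0011 -0.0009  0.0025] R [[-1.0, -0.006, 0.001], [-0.006, 1.0, 0.001], [-0.001, 0.001, -1.0]] [0.  0.1 0.8] 0.9997001133079638
```

View pics/side2.png

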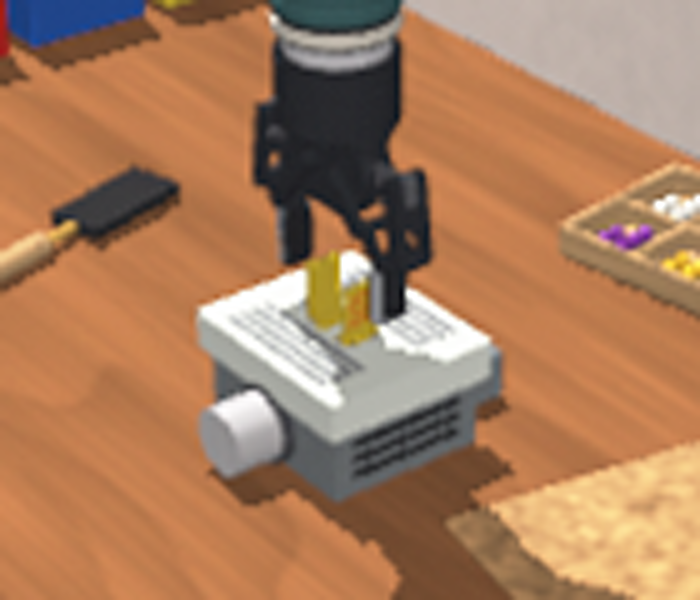

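The fingers straddle both yellow tabs, crop (322,290) and (357,315), and clear the cover. Closing now.

```bash
python3 -m inch '[{"dx":0,"dy":0,"dz":0,"ax":0,"ay":0,"az":0,"fingers":0.4},{"dx":0,"dy":0,"dz":0,"ax":0,"ay":0,"az":0,"fingers":0},{"dx":0,"dy":0,"dz":0,"ax":0,"ay":0,"az":0,"fingers":-1},{"dx":0,"dy":0,"dz":0,"ax":0,"ay":0,"az":0,"fingers":-1},{"dx":0,"dy":0,"dz":0,"ax":0,"ay":0,"az":0,"fingers":-1},{"dx":0,"dy":0,"dz":0,"ax":0,"ay":0,"az":0,"fingers":-1},{"dx":0,"dy":0,"dz":0,"ax":0,"ay":0,"az":0,"fingers":-1},{"dx":0,"dy":0,"dz":0,"ax":0,"ay":0,"az":0,"fingers":-1},{"dx":0,"dy":0,"dz":0,"ax":0,"ay":0,"az":0,"fingers":-1},{"dx":0,"dy":0,"dz":0,"ax":0,"ay":0,"az":0,"fingers":-1}]' 35; python3 rel.py .519 .243 .082
```

```text
time: 4.3
tool_pos: [0.5212, 0.2437, 0.0865]
tcp_rot: [-0.009, 3.138, 0.002]
wrist_force: [-2.2, -2.7, 8.6]
width: 0.26
4.3 [0.5212 0.2437 0.0865] jaw 90.33 shift [ 0.0022 -0.0007  0.0045] R [[-1.0, -0.006, 0.004], [-0.006, 1.0, 0.001], [-0.004, 0.001, -1.0]] [-2.2 -2.7  8.6] 0.2601691800055462
```

Width reads about 22 mm, where I expected 26, so I'll look before lifting.

```bash
python3 - <<'E'
from h import *
im,d=bot.read_camera("side");P=cloud("side",d)
cv2.imwrite("pics/side3.png",cv2.resize(im[120:200,260:360],(750,600),interpolation=cv2.INTER_CUBIC))
hsv=cv2.cvtColor(im,cv2.COLOR_BGR2HSV)
y=(hsv[...,0]>18)&(hsv[...,0]<35)&(hsv[...,1]>120);y[:145]=0;y[200:]=0;y[:,:280]=0;y[:,340:]=0
Q=P[y];Q=Q[Q[:,2]>.08];print(len(Q),np.percentile(Q,[0,10,50,90,100],axis=0).round(4))
E
```

```text
60 [[0.5065 0.2297 0.0803]
 [0.5078 0.2322 0.0847]
 [0.5103 0.249  0.1006]
 [0.5182 0.2538 0.1127]
 [0.5233 0.2568 0.1237]]
```

View pics/side3.png

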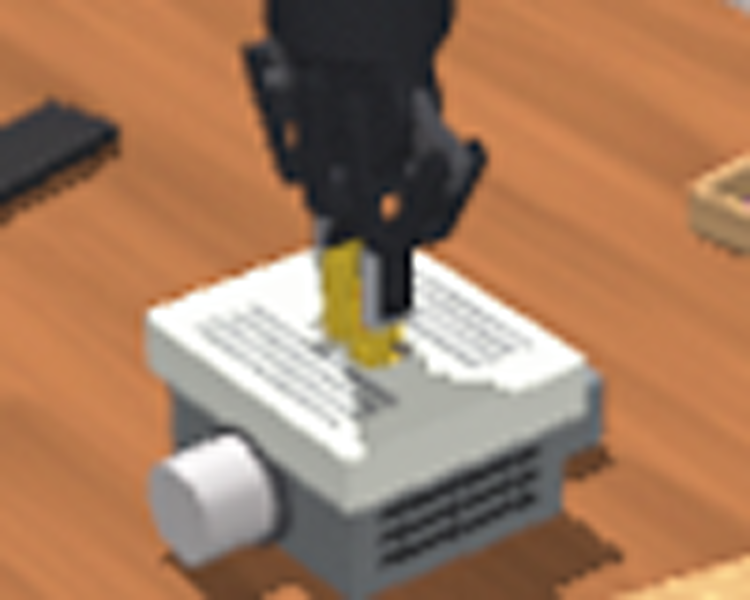

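Both tabs are held between the pads, spanning y 0.230 to 0.257 (squeezed to about 26 mm). Lifting straight up.

```bash
python3 -m inch '[{"dx":0,"dy":0,"dz":-0.005,"ax":0,"ay":0,"az":0,"fingers":-1},{"dx":0,"dy":0,"dz":-0.013,"ax":0,"ay":0,"az":0,"fingers":-1},{"dx":0,"dy":0,"dz":-0.023,"ax":0,"ay":0,"az":0,"fingers":-1},{"dx":0,"dy":0,"dz":-0.035,"ax":0,"ay":0,"az":0,"fingers":-1},{"dx":0,"dy":0,"dz":-0.05,"ax":0,"ay":0,"az":0,"fingers":-1},{"dx":0,"dy":0,"dz":-0.065,"ax":0,"ay":0,"az":0,"fingers":-1},{"dx":0,"dy":0,"dz":-0.075,"ax":0,"ay":0,"az":0,"fingers":-1},{"dx":0,"dy":0,"dz":-0.08,"ax":0,"ay":0,"az":0,"fingers":-1},{"dx":0,"dy":0,"dz":-0.08,"ax":0,"ay":0,"az":0,"fingers":-1},{"dx":0,"dy":0,"dz":-0.08,"ax":0,"ay":0,"az":0,"fingers":-1}]' 35; python3 - <<'E'
from h import *
im,d=bot.read_camera("side");P=cloud("side",d)
cv2.imwrite("pics/side4.png",im[60:260,220:440].repeat(3,0).repeat(3,1)[:600])
im,d=bot.read_camera("top");P=cloud("top",d)
z=np.load("top1.npz");P0,im0=z["P"],z["im"]
# mat by brightness (cork vs wood)
r=[m for m in bot.masks_of("top","mat")][0]
m=r["region"].astype(np.uint8);m=cv2.morphologyEx(m,cv2.MORPH_OPEN,np.ones((5,5)))>0
hull=cv2.convexHull(P0[m][:,:2].astype(np.float32)*1000)
print(r["p"],r["box"],cv2.minAreaRect(hull),np.median(P0[m],0))
Q=P[100:200,200:310].reshape(-1,3);q=Q[(Q[:,2]>.135)&(Q[:,2]<.17)]
print(len(q),[np.round(k,1) for k in cv2.minAreaRect(q[:,:2].astype(np.float32)*1000)],np.linalg.lstsq(np.c_[q[:,:2],np.ones(len(q))],q[:,2],rcond=None)[0],q[:,2].mean())
E
python3 rel.py .574 .01 .165
```

```text
time: 5.6
tool_pos: [0.5205, 0.2434, 0.1658]
tcp_rot: [-0.009, 3.139, 0.001]
wrist_force: [0.5, 0.3, -2.1]
width: 0.259
0.94 [309.8, 98.3, 395.8, 178.4] ((486.8163146972656, 26.328453063964844), (193.46987915039062, 383.688720703125), 80.28449249267578) [0.57706542 0.01112557 0.0049621 ]
1001 [array([515.1, 241.6]), array([ 77.3, 175.3]), np.float64(25.4)] [-0.00540193 -0.00392068  0.15587878] 0.1521623209659397
5.75 [0.5205 0.2434 0.1658] jaw 90.33 shift [-0.0521 -0.2337  0.0007] R [[-1.0, -0.006, 0.003], [-0.006, 1.0, 0.001], [-0.003, 0.001, -1.0]] [ 0.6 -0.4 -1.3] 0.2558009541994119
```

View pics/side4.png

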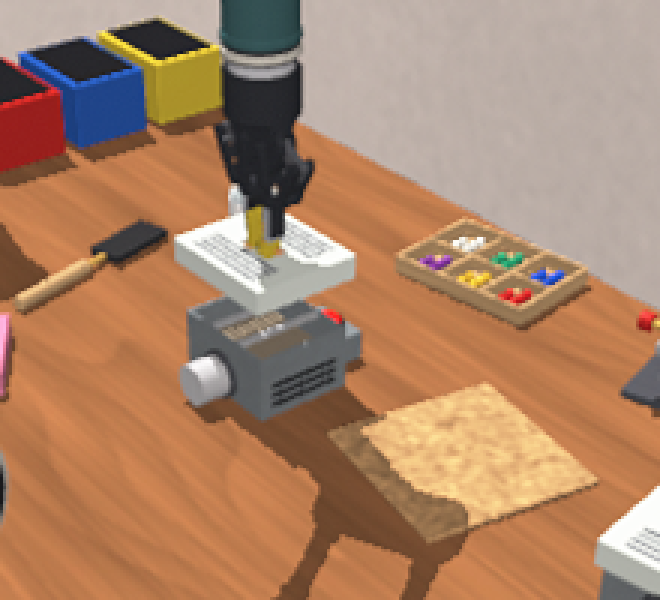

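The cover is lifted level and clear: its top is at 0.152, so the rim is at about 0.126, and the intake with the red lamp is bare at crop (270,350). The mat is at crop (465,465), measured middle (0.577, 0.011). Carrying it over.

```bash
python3 -m inch '[{"dx":-0.002,"dy":-0.01,"dz":0,"ax":0,"ay":0,"az":0,"fingers":-1},{"dx":-0.007,"dy":-0.028,"dz":0,"ax":0,"ay":0,"az":0,"fingers":-1},{"dx":-0.013,"dy":-0.053,"dz":0,"ax":0,"ay":0,"az":0,"fingers":-1},{"dx":-0.02,"dy":-0.083,"dz":0,"ax":0,"ay":0,"az":0,"fingers":-1},{"dx":-0.027,"dy":-0.115,"dz":0,"ax":0,"ay":0,"az":0,"fingers":-1},{"dx":-0.035,"dy":-0.147,"dz":0,"ax":0,"ay":0,"az":0,"fingers":-1},{"dx":-0.042,"dy":-0.177,"dz":0,"ax":0,"ay":0,"az":0,"fingers":-1},{"dx":-0.048,"dy":-0.203,"dz":0,"ax":0,"ay":0,"az":0,"fingers":-1},{"dx":-0.053,"dy":-0.222,"dz":0,"ax":0,"ay":0,"az":0,"fingers":-1},{"dx":-0.055,"dy":-0.232,"dz":0,"ax":0,"ay":0,"az":0,"fingers":-1},{"dx":-0.055,"dy":-0.233,"dz":0,"ax":0,"ay":0,"az":0,"fingers":-1},{"dx":-0.055,"dy":-0.233,"dz":0,"ax":0,"ay":0,"az":0,"fingers":-1}]' 35; python3 rel.py .577 .011 .0453
```

```text
time: 7.25
tool_pos: [0.5766, 0.0113, 0.1656]
tcp_rot: [-0.01, 3.139, 0.002]
wrist_force: [-0.1, 0.8, -2.1]
width: 0.258
7.25 [0.5766 0.0113 0.1656] jaw 90.35 shift [-1.000e-04 -5.000e-04  1.203e-01] R [[-1.0, -0.006, 0.002], [-0.006, 1.0, 0.001], [-0.002, 0.001, -1.0]] [-0.1  0.8 -2.1] 0.25771078858880014
```

```bash
python3 -m inch '[{"dx":0,"dy":0,"dz":0.012,"ax":0,"ay":0,"az":0,"fingers":-1},{"dx":0,"dy":0,"dz":0.03,"ax":0,"ay":0,"az":0,"fingers":-1},{"dx":0,"dy":0,"dz":0.05,"ax":0,"ay":0,"az":0,"fingers":-1},{"dx":0,"dy":0,"dz":0.07,"ax":0,"ay":0,"az":0,"fingers":-1},{"dx":0,"dy":0,"dz":0.087,"ax":0,"ay":0,"az":0,"fingers":-1},{"dx":0,"dy":0,"dz":0.1,"ax":0,"ay":0,"az":0,"fingers":-1},{"dx":0,"dy":0,"dz":0.108,"ax":0,"ay":0,"az":0,"fingers":-1},{"dx":0,"dy":0,"dz":0.113,"ax":0,"ay":0,"az":0,"fingers":-1},{"dx":0,"dy":0,"dz":0.116,"ax":0,"ay":0,"az":0,"fingers":-1},{"dx":0,"dy":0,"dz":0.118,"ax":0,"ay":0,"az":0,"fingers":-1},{"dx":0,"dy":0,"dz":0.118,"ax":0,"ay":0,"az":0,"fingers":-1},{"dx":0,"dy":0,"dz":0.118,"ax":0,"ay":0,"az":0,"fingers":-1}]' 35; python3 rel.py .577 .011 .0453; python3 - <<'E'
from h import *
im,d=bot.read_camera("side")
cv2.imwrite("pics/side5.png",cv2.resize(im[110:250,310:460],(640,597),interpolation=cv2.INTER_CUBIC))
E
```

```text
time: 8.75
tool_pos: [0.5772, 0.0114, 0.048]
tcp_rot: [-0.01, 3.139, 0.002]
wrist_force: [0.4, 0.5, -1.6]
width: 0.257
8.75 [0.5772 0.0114 0.048 ] jaw 90.35 shift [ 0.0002 -0.0004  0.0027] R [[-1.0, -0.006, 0.003], [-0.006, 1.0, 0.001], [-0.003, 0.001, -1.0]] [ 0.4  0.5 -1.6] 0.2568861830639533
```

View pics/side5.png

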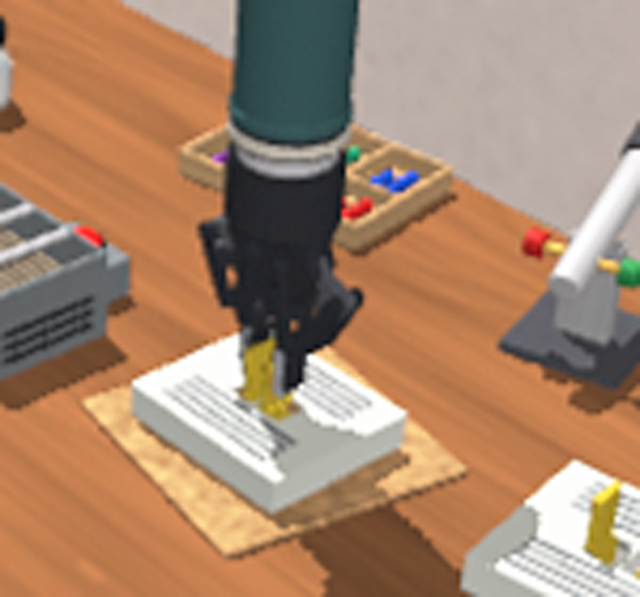

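The cover hangs level just above the middle of the mat, crop (270,420), with about 3 mm left. Lowering to contact.

```bash
python3 -m inch '[{"dx":0,"dy":0,"dz":0.001,"ax":0,"ay":0,"az":0,"fingers":-1},{"dx":0,"dy":0,"dz":0.002,"ax":0,"ay":0,"az":0,"fingers":-1},{"dx":0,"dy":0,"dz":0.003,"ax":0,"ay":0,"az":0,"fingers":-1},{"dx":0,"dy":0,"dz":0.0035,"ax":0,"ay":0,"az":0,"fingers":-1},{"dx":0,"dy":0,"dz":0.0035,"ax":0,"ay":0,"az":0,"fingers":-1},{"dx":0,"dy":0,"dz":0.0035,"ax":0,"ay":0,"az":0,"fingers":-1}]' 35; python3 rel.py .577 .011 .0453
```

```text
time: 9.55
tool_pos: [0.5771, 0.0115, 0.0446]
tcp_rot: [-0.01, 3.139, 0.002]
wrist_force: [-1.6, -0.6, 0.9]
width: 0.261
9.55 [0.5771 0.0115 0.0446] jaw 90.36 shift [ 0.0001 -0.0005 -0.0007] R [[-1.0, -0.006, 0.003], [-0.006, 1.0, 0.001], [-0.003, 0.001, -1.0]] [-1.6 -0.6  0.9] 0.26097143786323046
```

The load has come off (wrist force rose by about 2.5 N), so the rim is on the mat. Opening, then going straight up.

```bash
python3 -m inch '[{"dx":0,"dy":0,"dz":0.0005,"ax":0,"ay":0,"az":0,"fingers":0},{"dx":0,"dy":0,"dz":0.0005,"ax":0,"ay":0,"az":0,"fingers":0.5},{"dx":0,"dy":0,"dz":0.0005,"ax":0,"ay":0,"az":0,"fingers":1},{"dx":0,"dy":0,"dz":0.0005,"ax":0,"ay":0,"az":0,"fingers":1},{"dx":0,"dy":0,"dz":0.0005,"ax":0,"ay":0,"az":0,"fingers":1},{"dx":0,"dy":0,"dz":0.0005,"ax":0,"ay":0,"az":0,"fingers":1},{"dx":0,"dy":0,"dz":0.0005,"ax":0,"ay":0,"az":0,"fingers":1},{"dx":0,"dy":0,"dz":0.0005,"ax":0,"ay":0,"az":0,"fingers":1}]'; python3 -m inch '[{"dx":0,"dy":0,"dz":-0.01,"ax":0,"ay":0,"az":0,"fingers":1},{"dx":0,"dy":0,"dz":-0.03,"ax":0,"ay":0,"az":0,"fingers":1},{"dx":0,"dy":0,"dz":-0.06,"ax":0,"ay":0,"az":0,"fingers":1},{"dx":0,"dy":0,"dz":-0.1,"ax":0,"ay":0,"az":0,"fingers":1},{"dx":0,"dy":0,"dz":-0.13,"ax":0,"ay":0,"az":0,"fingers":1},{"dx":0,"dy":0,"dz":-0.15,"ax":0,"ay":0,"az":0,"fingers":1},{"dx":0,"dy":0,"dz":-0.15,"ax":0,"ay":0,"az":0,"fingers":1},{"dx":0,"dy":0,"dz":-0.15,"ax":0,"ay":0,"az":0,"fingers":1}]'; python3 - <<'E'
from h import *
for c in ("top","side"):
    im,d=bot.read_camera(c);P=cloud(c,d);cv2.imwrite(f"pics/{c}6.png",im)
    for t in ("cover_red","cover_green"):
        for r in bot.masks_of(c,t):
            m=r["region"]&(d>0);l,tt,rr,b=map(int,r["box"]);Q=P[m];z=np.median(Q[:,2]);q=Q[abs(Q[:,2]-z)<.01]
            print(c,t,round(r["p"],2),r["box"],z.round(4),[np.round(k,1) for k in cv2.minAreaRect(q[:,:2].astype(np.float32)*1000)])
    Q=P.reshape(-1,3);q=Q[(abs(Q[:,0]-.577)<.11)&(abs(Q[:,1]-.011)<.11)&(Q[:,2]>.024)&(Q[:,2]<.042)]
    print(c,len(q),[np.round(k,1) for k in cv2.minAreaRect(q[:,:2].astype(np.float32)*1000)],q[:,2].mean())
    q=Q[(abs(Q[:,0]-.577)<.03)&(abs(Q[:,1]-.011)<.03)&(Q[:,2]>.05)&(Q[:,2]<.078)];print("tabs",q.min(0),q.max(0))
z=np.load("side1.npz")["im"];print("green diff",cv2.absdiff(z,im)[215:280,415:495].mean())
E
```

```text
time: 10.55
tool_pos: [0.5771, 0.0115, 0.0441]
tcp_rot: [-0.01, 3.139, 0.002]
wrist_force: [-0.2, 0.3, -0.3]
width: 1.002
time: 11.55
tool_pos: [0.5759, 0.0112, 0.193]
tcp_rot: [-0.01, 3.141, 0.002]
wrist_force: [0.6, 0.4, -0.2]
width: 1.004
top cover_red 0.96 [133.3, 221.5, 208.0, 296.9] 0.025 [array([256.3, 467.2]), array([121.6, 140.9]), np.float64(57.6)]
top cover_red 0.86 [326.1, 119.4, 381.3, 161.2] 0.0312 [array([568.8,  13.8]), array([135. , 109.2]), np.float64(89.2)]
top cover_green 0.77 [433.7, 101.0, 503.0, 157.9] 0.0729 [array([ 592.6, -269.6]), array([121.2, 142.5]), np.float64(10.1)]
top 869 [array([570.9,  12.2]), array([137.9, 110.9]), np.float64(89.3)] 0.03125222921803028
tabs [ 0.57061112 -0.00917672  0.06499408] [ 0.58685764 -0.00360537  0.07568002]
side cover_red 0.58 [343.9, 185.5, 404.8, 228.8] 0.0318 [array([576.5,  11.9]), array([127. , 146.5]), np.float64(0.3)]
side cover_red 0.55 [179.7, 160.4, 222.9, 192.2] 0.0263 [array([257.6, 468.8]), array([130.9, 140.4]), np.float64(57.5)]
side cover_green 0.75 [417.7, 216.1, 492.5, 275.4] 0.074 [array([ 592.7, -268.8]), array([129.2, 143.1]), np.float64(10.4)]
side 1193 [array([576.5,  11.9]), array([127. , 146.5]), np.float64(0.3)] 0.0323040265601876
tabs [ 0.56123609 -0.01334357  0.05014456] [0.58971509 0.03640533 0.07318507]
green diff 15.407051282051283
```

View pics/side6.png

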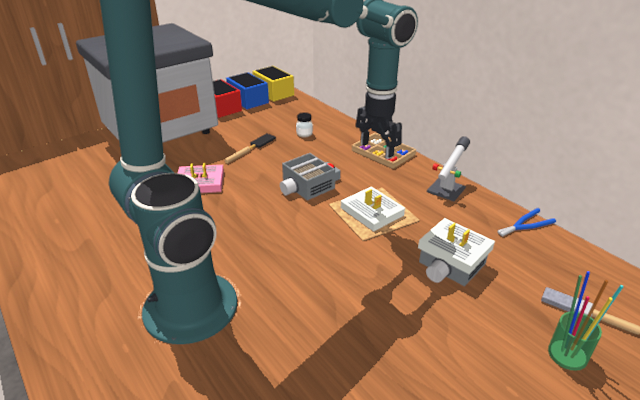

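The white cover stands on the middle of the mat at (373,207) with its tabs out. The green-lamp cover at (457,240) is unmoved and the gripper is clear. Handing in.

```bash
python3 -c "
from workcell import bot
bot.finish_job(); print(bot.read_state()['time'])"
```

```text
the job is handed in; nothing more can be done
the job is handed in; nothing more can be done
```

The red-lamp cover is off its intake and standing on its rim in the middle of the cork mat, and the job is handed in (about 12 s on the robot's clock). I squeezed both tabs with 35 N, lifted the cover straight up 80 mm, carried it over and lowered it to contact before letting go.

**Last checks:**
- **Position:** the side camera puts the cover's centre at (0.577, 0.012), against a mat middle of about (0.577, 0.011). Its top is at 0.032 m, as expected for resting on the mat.
- **Tabs:** they span about 45–50 mm again, so they have sprung out.
- **Robot:** the gripper is 0.19 m up and touching nothing.
- **Green-lamp cover:** its detection boxes match the first pictures to about 2 pixels, so it has not moved.

**Disagreements:**
- The top camera, partly blocked by the arm, gave a centre about 6 mm off in x.
- With the tabs squeezed, the gripper read about 22 mm rather than the expected 26 mm, though the depth picture showed about 26 mm.
- The picture difference around the green-lamp cover was not zero (mean 15), probably because of the arm's shadow.

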